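# Switch on the lamp, then the shutter

## Task

Get the microscope ready with its three hand switches on the bench: with the shut fingertips gently press the bar-shaped key (lamp) all the way in, where it stays, then press the round key (shutter) in the same way, and draw the hand clear. Press from above: do not pick up, tip or push the switches about. Leave the square key and everything else on the bench alone.

Things in the scene. Friction and masses are not known exactly. Their poses are not given: they have to be found in the camera images.
- bar_switch_top (a point): centre of the top face of the BAR-shaped key, a grey cap, oblong, 16 mm along its x and 58 mm along its y. The top stands 53 mm above the bench with the key out and 43 mm with it fully in; while pressed, the cap also gives up to 6 mm on a rubber spring of 3 N per mm. z is up; x and y lie along the sides of its box
- round_switch_top (a point): centre of the top face of the ROUND key, a grey cap, a round disc of 28 mm diameter. The top stands 53 mm above the bench with the key out and 43 mm with it fully in; while pressed, the cap also gives up to 6 mm on a rubber spring of 3 N per mm. z is up; x and y lie along the sides of its box
- square_switch_top (a point): centre of the top face of the SQUARE key (to be left alone), a grey cap, a square of 46 x 46 mm. The top stands 53 mm above the bench with the key out and 43 mm with it fully in; while pressed, the cap also gives up to 6 mm on a rubber spring of 3 N per mm. z is up; x and y lie along the sides of its box
- bar_switch_key (a joint): m, travel of the bar-shaped key: 0 = out (as at the start), 0.010 = fully in. It slides straight down against about 4 N of friction (a light press of 5 to 10 N is enough), is not sprung back, stays where it is left and stops at 0.010 (the cap's own spring give is not counted). It counts as in from 0.006
- round_switch_key (a joint): m, travel of the round key: 0 = out (as at the start), 0.010 = fully in. It slides straight down against about 4 N of friction (a light press of 5 to 10 N is enough), is not sprung back, stays where it is left and stops at 0.010 (the cap's own spring give is not counted). It counts as in from 0.006
- square_switch_key (a joint): m, travel of the square key: 0 = out (as at the start), 0.010 = fully in. It slides straight down against about 4 N of friction (a light press of 5 to 10 N is enough), is not sprung back, stays where it is left and stops at 0.010 (the cap's own spring give is not counted). It counts as in from 0.006
- objective_case: bystander: round upright screw case, 37 mm diameter, 67 mm high; origin at the centre of its underside
- lens_cleaner: bystander: small white upright bottle, 30 mm diameter, 75 mm high; origin at the centre of its underside
- slide_carton: bystander: flat carton, 55 x 80 x 30 mm high; origin at the centre of its underside
- timer: bystander: white square countdown timer with three tiny buttons, 62 x 62 x 20 mm high (not one of the switches); origin at the centre of its underside
- tape_roll: bystander: roll of tape lying flat, 69 mm diameter, 19 mm high; origin at the centre of its underside
- filter_case: bystander: flat black case, 61 x 91 x 28 mm high; origin at the centre of its underside
- marker_red: bystander: marker pen with a red cap lying on the bench, 131 mm long along its x, 12 mm thick; origin at the middle of its underside
- bar_switch: the switch box that carries the bar-shaped key, with that key in the middle of its top: a loose white plastic box on a rubber foot, 78 x 78 mm, 34 mm high to the top of the box, about 0.7 kg; origin at the centre of its underside, z up, x and y along its sides
- round_switch: the switch box that carries the round key, with that key in the middle of its top: a loose white plastic box on a rubber foot, 78 x 78 mm, 34 mm high to the top of the box, about 0.7 kg; origin at the centre of its underside, z up, x and y along its sides
- square_switch: the switch box that carries the square key, with that key in the middle of its top: a loose white plastic box on a rubber foot, 78 x 78 mm, 34 mm high to the top of the box, about 0.7 kg; origin at the centre of its underside, z up, x and y along its sides
Not all that is in view belongs to the job. What is shaped like the bar_switch but turquoise is not meant.

How it is judged:
By the outcome, as a careful person would: the job done as asked, in the order asked, and still so for the second after the job is handed in, with the robot touching nothing.
It also fails if it takes over 40 s, if anything falls off the work surface, if the arm or the gripper's body presses on something with over 40 N, if the wrist force passes 120 N, or if a joint passes its speed limit or range.

## Robot

A 6-joint arm with a two-finger parallel gripper is mounted at the origin on the work surface; the furniture and walls round the work are solid. World frame = base frame: x ahead of the robot, y to its left, z up, the work surface at z = 0. Lengths are in mm, angles in rad, forces in N, time in s.
With the tool pointing down it reaches from about 350 to 975 mm from the base axis. Payload 7.1 kg.
Tool frame: the origin (TCP) lies midway between the tips of the shut fingers; the grasp point (between the pads) lies 19 mm behind it (ctrl.grasp_offset is the distance from the TCP to the grasp point, in mm); z points along the fingers, y is the line along which they close (so a half turn about z gives the same grasp; the last joint's range is limited). The gripper opens to 88 mm and grips with 3 to 60 N. Pads are 20 mm wide; open, the fingers measure 115 mm over their backs; the gripper's body (75 mm by 178 mm) begins 61 mm behind the grasp point.
Start: joints at [1.143, 0.423, 1.63, -0, 1.089, -0.019], TCP at [248.41, 573.495, 222.675] pointing down, gripper open.
Joint ranges: [-3, 3], [-0.9, 2.11], [0.09, 2.58], [-1.31, 4.45], [0.11, 2.69], [-2.54, 2.54]. Speed limits (rad/s): [2.39, 2.39, 3.01, 3.14, 3.14, 3.14].

## Interface

Orientations are given as a rotation vector (axis times angle).
In Python, from workcell import sensors, viewer, ctrl gives the robot as it stands. The module is installed in compiled form; this text tells all that it offers.
- The arm moves only by the shell command python3 -m handwheel 'ROWS'. ROWS is JSON, a list of rows, each a list of 7 numbers: the shift along the tool's x, y, z in mm, then the turn, a rotation vector about the tool's x, y, z in rad, then the closure, from 0 (fully open) to 1 (shut). In form: [[x, y, z, rx, ry, rz, jaw], ...]. A call has 1 to 10 rows; each row shifts and turns the commanded pose from where the row before left it, along the tool's axes as they then stand; what a row does not reach is not made up. A row lasts 1/8 s, in which the tool goes at most 62.5 mm and 10.7 degrees, less where a joint would pass 70% of its speed; a pose out of reach is approached as far as the arm can. A call is refused whole if a number of a shift passes 62.5 or a number of a turn 0.188, either way. A call with a gripper value outside its range is refused whole. The fingers move at their own pace and stop on an object; the grip force is fixed at half the most. Time passes only in rows, so rows that do not move let the fingers close. It gives the time, the measured TCP pose, the force, the opening and the grip force at its end, in the units of the state.
- sensors.get_obs(): the state, without advancing time (a new reading comes with each control period).
- viewer.get_image(name): name is "scene" or "top" or "wrist"; returns a dict with "frame" (420x560x3 uint8, blue, green, red), "fov_y" (degrees; the focal length in pixels is half the picture's height over the tangent of half this angle, whatever the lens; pixels are square), "cx", "cy" (the principal point, pixels), "R" (3x3) and "t" (3): a world point X has camera coordinates R X + t. Camera axes: x right, y down, z forward; pixel columns grow to the right and rows downward; lengths in mm; the calibration is good to about 2 mm. A picture is of the moment at which its call begins. There is no depth.
- ctrl.close_job(): hands the job in; it is judged then, once.
The state is a dict: "t": time; "qpos": joint angles; "qvel": joint speeds; "joint_torque": joint torques, N m; "ee_pos": TCP position; "orientation": TCP orientation; "ft_force": force on the tool from outside, world axes, zero at the start; "moment": the same for the moment, N m; "width": finger opening in mm; "grasp_force": force on a finger pad.
Only numpy, scipy, OpenCV 4.12 (cv2) and the standard library are available. Lean on these libraries where they do the work, as an engineer would, in place of code of your own. Each camera call takes 0.05 s, during which the arm holds its last target. There are 200 camera calls.

## Working session

There is one attempt and no reset: what is moved stays moved. The work goes in short steps, Python scripts to look and compute and a shell command to move; the robot and the scene stay as the last step left them, time stands still between calls to the robot, and variables do not carry over. Pictures are saved under pics/ and viewed, at most 10 in all, crops included, and the job is handed in when it is done.

```bash
mkdir -p pics; cat > h.py <<'E'
import numpy as np,cv2,pickle
from workcell import sensors,viewer,ctrl
def snap(n,f):
    d=viewer.get_image(n); cv2.imwrite('pics/%s.png'%f,d['frame']); pickle.dump(d,open('pics/%s.pkl'%f,'wb')); return d
def px2w(f,u,v,z):
    d=pickle.load(open('pics/%s.pkl'%f,'rb')); R=np.array(d['R']);t=np.array(d['t'])
    fl=d['frame'].shape[0]/2/np.tan(np.radians(d['fov_y'])/2)
    r=R.T@np.array([(u-d['cx'])/fl,(v-d['cy'])/fl,1]); c=-R.T@t
    return c+r*(z-c[2])/r[2]
E
python3 - <<'E'
from h import *
snap('top','top1');snap('scene','sc1')
o=sensors.get_obs();print(o)
a=cv2.imread('pics/top1.png');cv2.imwrite('pics/top1b.png',cv2.resize(a,(800,600),interpolation=cv2.INTER_CUBIC))
E
```

```text
{'t': 0.1, 'qpos': array([ 1.14299502e+00,  4.23786756e-01,  1.63059473e+00, -2.89036262e-05,
        1.08858397e+00, -1.89990053e-02]), 'qvel': array([ 0.00023746, -0.00167193, -0.00188744, -0.00125358, -0.00042354,
       -0.00133404]), 'joint_torque': array([ 8.72235687e-04, -5.45621896e+01, -2.74322766e+01,  6.46169577e-02,
        1.88234966e-02,  8.07511668e-06]), 'ee_pos': array([248.22292318, 573.05770419, 221.97288202]), 'orientation': array([-6.37605587e-01, -3.07592344e+00,  2.11152665e-03]), 'ft_force': array([ 0.26559229, -0.16425473, -0.7131061 ]), 'moment': array([ 0.02030784, -0.0145021 , -0.01170641]), 'grasp_force': 0.0, 'width': 87.85173399479358}
```

View pics/top1b.png

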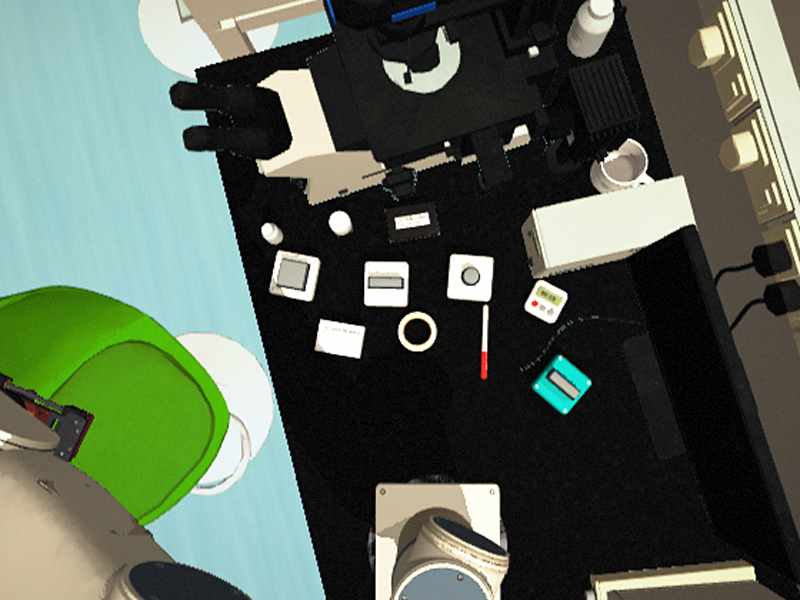

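View pics/sc1.png

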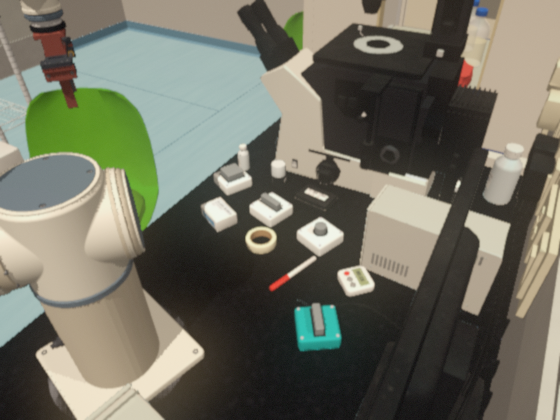

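The top view (800×600) shows the bar key at about (386,283), the round key at (470,276) and the square key at (293,274). The turquoise decoy is at (562,384). I'll convert these to positions.

```bash
python3 - <<'E'
from h import *
for n,u,v in [('bar',386,283),('round',470,276),('square',293,274),('base',438,590)]:print(n,px2w('top1',u*.7,v*.7,53))
# bar ends
for u in (369,404):print(px2w('top1',u*.7,283*.7,53))
from scipy.spatial.transform import Rotation as Ro
print(Ro.from_rotvec(sensors.get_obs()['orientation']).as_matrix().round(4))
E
```

```text
bar [459.31646214  90.2452045   53.        ]
round [471.46392719 -56.08689893  53.        ]
square [475.25714954 252.88966115  53.        ]
base [-60.42045744   0.72986452  53.        ]
[459.33941543 119.89672225  53.        ]
[459.29217307  58.86810108  53.        ]
[[-9.176e-01  3.975e-01 -5.000e-04]
 [ 3.975e-01  9.176e-01 -1.300e-03]
 [ 0.000e+00 -1.400e-03 -1.000e+00]]
```

```bash
python3 -m handwheel '[[0,0,0,0,0,-0.136,1],[0,0,0,0,0,-0.136,1],[0,0,0,0,0,-0.137,1],[-20,-48,0,0,0,0,1],[-20,-48,0,0,0,0,1],[-20,-48,0,0,0,0,1],[-20,-48,0,0,0,0,1],[-20,-48,0,0,0,0,1],[-20,-48,0,0,0,0,1]]'; python3 -m handwheel '[[-20,-48,0,0,0,0,1],[-20,-48,10,0,0,0,1],[-20,-48,10,0,0,0,1],[-20,-48,10,0,0,0,1],[0,0,0,0,0,0,1],[0,0,0,0,0,0,1]]'
python3 - <<'E'
from h import *
from scipy.spatial.transform import Rotation as Ro
snap('wrist','w1')
a=cv2.imread('pics/w1.png');cv2.imwrite('pics/w1b.png',cv2.resize(a,(800,600),interpolation=cv2.INTER_CUBIC))
o=sensors.get_obs();print(o['ee_pos'],Ro.from_rotvec(o['orientation']).as_matrix().round(3),o['t'],o['width'],o['ft_force'])
E
```

```text
t: 1.23
ee_pos: [368.7, 283.9, 222.5]
orientation: [0.001, -3.141, 0.0]
ft_force: [0.4, -0.5, 0.6]
width: 2.1
grasp_force: 0.0
t: 1.98
ee_pos: [448.2, 93.6, 192.5]
orientation: [-0.001, -3.141, -0.0]
ft_force: [0.0, -0.5, -0.3]
width: 0.6
grasp_force: 0.0
[448.17046681  94.09784941 192.66428555] [[-1.    -0.001 -0.   ]
 [-0.001  1.     0.   ]
 [ 0.     0.    -1.   ]] 2.025 0.24821181229057207 [-0.25437637  0.13357802  0.74281533]
```

View pics/w1b.png

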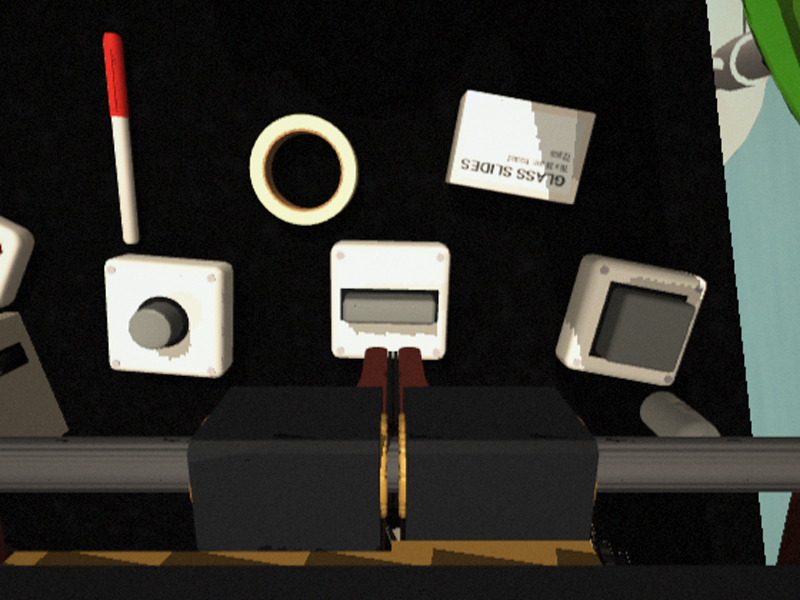

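In the wrist view the bar's cap top is centred at about (390,306) and spans 341–438. The round cap's top is a lighter disc near (157,323), with its darker side to the right.

```bash
python3 - <<'E'
from h import *
for n,u,v in [('bar',390,306),('barL',341,306),('barR',438,306),('barT',390,290),('barB',390,323),('round',156,323),('tip',393,350)]:print(n,px2w('w1',u*.7,v*.7,53).round(1))
a=cv2.imread('pics/w1.png')
b=np.hstack([cv2.resize(a[170:270,70:170],(400,400),interpolation=cv2.INTER_CUBIC),cv2.resize(a[170:270,225:325],(400,400),interpolation=cv2.INTER_CUBIC)])
cv2.imwrite('pics/w1c.png',b)
E
```

```text
bar [458.6  92.5  53. ]
barL [458.6  62.3  53. ]
barR [458.6 122.   53. ]
barT [448.6  92.5  53. ]
barB [469.5  92.5  53. ]
round [469.5 -52.8  53. ]
tip [487.2  94.3  53. ]
```

View pics/w1c.png

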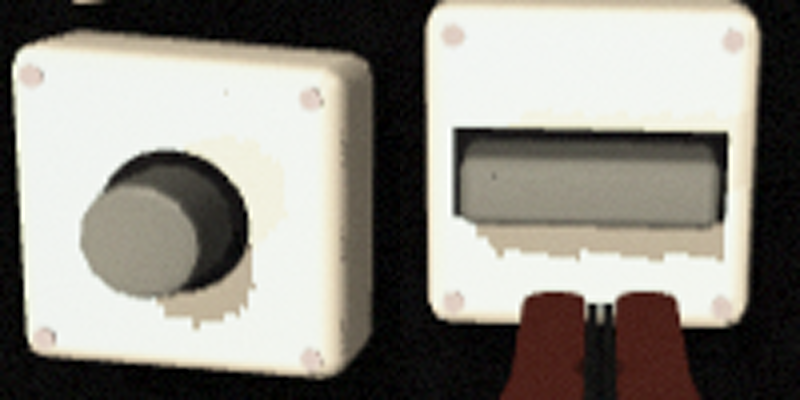

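The enlarged crop puts the bar's top centre at (272,217.5) and the round's at (105,230), in original wrist pixels.

```bash
python3 - <<'E'
from h import *
print(px2w('w1',272,217.5,53).round(1),px2w('w1',105.2,230,53).round(1), px2w('w1',272,209.5,53).round(1),px2w('w1',272,225.5,53).round(1))
E
```

```text
[461.6  91.6  53. ] [473.1 -56.8  53. ] [454.4  91.6  53. ] [469.   91.6  53. ]
```

```bash
python3 -m handwheel '[[-13,-3,30,0,0,0,1],[0,0,40,0,0,0,1],[0,0,40,0,0,0,1],[0,0,20,0,0,0,1],[0,0,0,0,0,0,1],[0,0,0,0,0,0,1]]'
python3 - <<'E'
from h import *
snap('wrist','w2');snap('scene','s2')
a=cv2.imread('pics/w2.png')[120:330,140:420]
b=cv2.imread('pics/s2.png')[150:290,170:357]
cv2.imwrite('pics/w2b.png',np.hstack([cv2.resize(x,(400,300),interpolation=cv2.INTER_CUBIC) for x in (a,b)]))
E
```

```text
t: 2.78
ee_pos: [462.0, 91.4, 63.5]
orientation: [-0.003, 3.14, 0.0]
ft_force: [-1.2, 0.1, -0.1]
width: 0.4
grasp_force: 0.0
```

View pics/w2b.png

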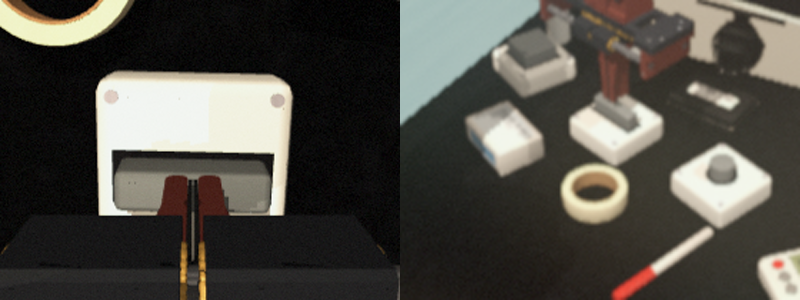

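The fingertips are centred over the bar cap, tip at about (193,180) in the left crop, so I can press.

```bash
python3 -m handwheel '[[0,0,5,0,0,0,1],[0,0,4,0,0,0,1],[0,0,2,0,0,0,1],[0,0,2,0,0,0,1],[0,0,2,0,0,0,1],[0,0,0,0,0,0,1],[0,0,0,0,0,0,1]]'; python3 -m handwheel '[[0,0,2,0,0,0,1],[0,0,2,0,0,0,1],[0,0,2,0,0,0,1],[0,0,1,0,0,0,1],[0,0,0,0,0,0,1],[0,0,0,0,0,0,1]]'
```

```text
t: 3.75
ee_pos: [461.6, 90.5, 47.7]
orientation: [-0.0, 3.141, 0.0]
ft_force: [-1.1, -0.2, 4.5]
width: 0.6
grasp_force: 1.5
t: 4.5
ee_pos: [461.6, 90.5, 40.8]
orientation: [-0.0, 3.141, -0.0]
ft_force: [-1.1, -1.1, 7.9]
width: 0.8
grasp_force: 3.7
```

```bash
python3 -m handwheel '[[0,0,1,0,0,0,1],[0,0,0,0,0,0,1],[0,0,0,0,0,0,1]]'; python3 -m handwheel '[[0,0,-3,0,0,0,1],[0,0,-10,0,0,0,1],[0,0,-20,0,0,0,1],[0,0,-30,0,0,0,1],[-5,-50,-10,0,0,0,1],[-5,-50,0,0,0,0,1],[-1,-47,0,0,0,0,1],[0,0,0,0,0,0,1],[0,0,0,0,0,0,1]]'
python3 - <<'E'
from h import *
snap('wrist','w3');print(sensors.get_obs()['ee_pos'])
a=cv2.imread('pics/w3.png');cv2.imwrite('pics/w3b.png',cv2.resize(a,(800,600),interpolation=cv2.INTER_CUBIC))
E
```

```text
t: 4.88
ee_pos: [461.7, 90.5, 40.0]
orientation: [-0.0, 3.141, 0.0]
ft_force: [-0.9, -0.8, 9.1]
width: 0.5
grasp_force: 4.9
t: 6.0
ee_pos: [472.1, -56.2, 112.7]
orientation: [-0.001, -3.141, -0.0]
ft_force: [-1.0, -0.3, 0.5]
width: 0.5
grasp_force: 0.0
[472.18118395 -55.75106717 112.64767243]
```

View pics/w3b.png

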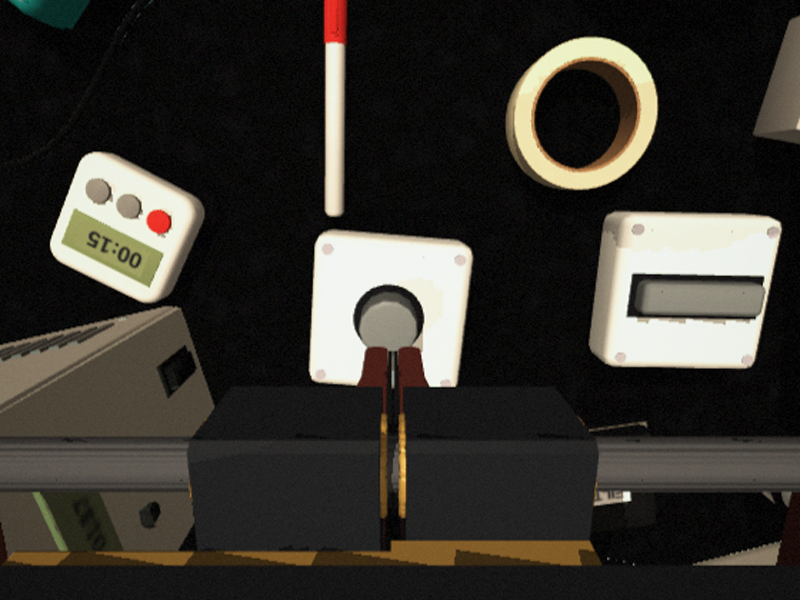

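Bar key now sits visibly lower, with its cap close to the box. The round cap is at about (389,321). Before descending, I'll check the clearance to the grey apparatus, whose corner is near (180,308).

```bash
python3 - <<'E'
from h import *
print(px2w('w3',389*.7,321*.7,53).round(1))
a=cv2.imread('pics/top1.png')[110:210,350:500];b=cv2.imread('pics/sc1.png')[180:310,340:520]
cv2.imwrite('pics/c.png',np.vstack([cv2.resize(a,(450,300),interpolation=cv2.INTER_CUBIC),cv2.resize(b,(450,300),interpolation=cv2.INTER_CUBIC)]))
E
```

```text
[469.6 -57.3  53. ]
```

View pics/c.png

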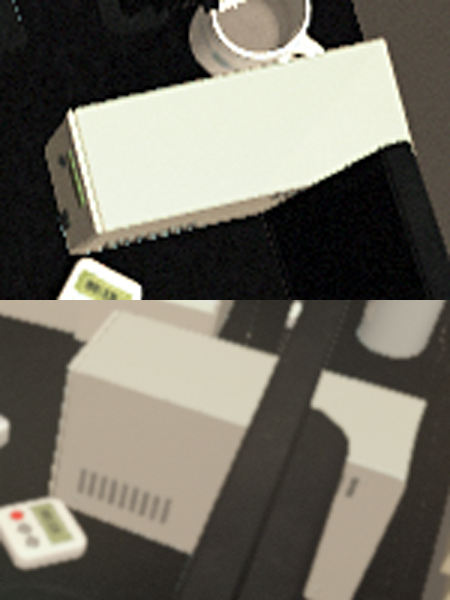

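In the top view, the apparatus's left face meets the bench at crop (45,150) and (75,252), which is (365,160) and (375,194) in original pixels.

```bash
python3 - <<'E'
from h import *
for u,v in [(365,160),(375,194)]:print(px2w('top1',u,v,0).round(1))
for u,v in [(375,147),(385,188)]:print(px2w('top1',u,v,100).round(1))
E
```

```text
[ 564.5 -153.2    0. ]
[ 475.5 -178.     0. ]
[ 578.2 -164.9  100. ]
[ 478.3 -187.6  100. ]
```

```bash
python3 -m handwheel '[[1,-0.5,20,0,0,0,1],[0,0,25,0,0,0,1],[0,0,8,0,0,0,1],[0,0,4,0,0,0,1],[0,0,2,0,0,0,1],[0,0,2,0,0,0,1],[0,0,2,0,0,0,1],[0,0,0,0,0,0,1],[0,0,0,0,0,0,1]]'
```

```text
t: 7.18
ee_pos: [471.9, -56.9, 49.9]
orientation: [-0.0, 3.141, -0.0]
ft_force: [0.6, 2.4, 3.7]
width: 0.4
grasp_force: 1.8
```

```bash
python3 -m handwheel '[[0,0,2,0,0,0,1],[0,0,2,0,0,0,1],[0,0,2,0,0,0,1],[0,0,2,0,0,0,1],[0,0,1,0,0,0,1],[0,0,0,0,0,0,1],[0,0,0,0,0,0,1]]'; python3 -m handwheel '[[0,0,1,0,0,0,1],[0,0,0,0,0,0,1],[0,0,0,0,0,0,1]]'
```

```text
t: 8.05
ee_pos: [471.9, -57.0, 40.9]
orientation: [-0.0, 3.141, -0.0]
ft_force: [1.3, 3.3, 7.2]
width: 0.5
grasp_force: 3.6
t: 8.43
ee_pos: [471.9, -57.0, 40.0]
orientation: [-0.0, 3.141, -0.0]
ft_force: [1.1, 2.1, 9.6]
width: 0.5
grasp_force: 4.8
```

Force rises along the spring, so the key has bottomed. I'll draw clear and check.

```bash
python3 -m handwheel '[[0,0,-3,0,0,0,1],[0,0,-10,0,0,0,1],[0,0,-30,0,0,0,1],[0,0,-50,0,0,0,1],[0,0,-50,0,0,0,1],[40,0,-20,0,0,0,1],[40,0,0,0,0,0,1],[0,0,0,0,0,0,1],[0,0,0,0,0,0,1],[0,0,0,0,0,0,1]]'
python3 - <<'E'
from h import *
snap('scene','s4');snap('wrist','w4')
a=cv2.imread('pics/w4.png');b=cv2.imread('pics/s4.png')[150:290,190:377]
cv2.imwrite('pics/w4b.png',np.hstack([cv2.resize(x,(400,300),interpolation=cv2.INTER_CUBIC) for x in (a,b)]))
E
```

```text
t: 9.68
ee_pos: [392.5, -57.1, 202.7]
orientation: [-0.0, 3.141, -0.0]
ft_force: [0.7, -0.0, -1.0]
width: 0.1
grasp_force: 0.0
```

View pics/w4b.png

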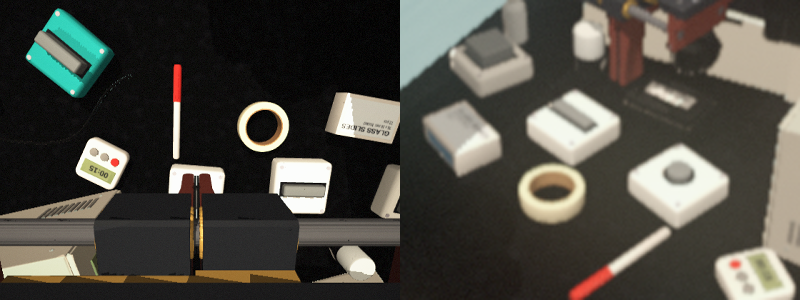

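The right-hand crop shows the bar (575,110) and round (680,172) keys low in their boxes. The square key (485,45) is still up and nothing has been moved.

```bash
python3 -c "
from workcell import ctrl;print(ctrl.close_job())"
```

```text
the job is handed in; nothing more can be done
None
```

I pressed the bar key (lamp) and then the round key (shutter) fully in with about 9–10 N each; both stayed in, the square key and everything else look untouched, the hand is clear, and I handed the job in at about 10 s.

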